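# Snap the spring retaining clip onto the arbor

### The arm

A 6-joint arm with a two-finger parallel gripper is mounted at the origin on the work surface. World frame = base frame: x ahead of the robot, y to its left, z up, the work surface at z = 0. Lengths are in m, angles in rad, forces in N, time in s.
With the tool pointing down it reaches from about 0.35 to 0.975 m from the base axis. Payload 7.1 kg.
Tool frame: the origin (TCP) lies between the finger pads; the fingertips stand 14 mm ahead of it and the grasp point (between the pads) lies 5 mm behind it; z points along the fingers, y is the line along which they close (so a half turn about z gives the same grasp; the last joint's range is limited). The gripper opens to 88 mm and grips with 3 to 60 N. Pads are 20 mm wide; open, the fingers measure 115 mm over their backs; the gripper's body (75 mm by 178 mm) begins 61 mm behind the grasp point.
Start: joints at [-1.314, 0.423, 1.63, -0, 1.089, -0.019], TCP at [0.17, -0.601, 0.237] pointing down, gripper open.
Joint ranges: [-3, 3], [-0.9, 2.11], [0.09, 2.58], [-1.31, 4.45], [0.11, 2.69], [-2.54, 2.54]. Speed limits (rad/s): [2.39, 2.39, 3.01, 3.14, 3.14, 3.14].

### API

Orientations are given as a 3x3 rotation matrix whose columns are the frame's x, y, z axes.
In Python, from rig import * gives the robot as it stands.
- The arm moves only by the tool step_arm, never from a script. Its argument "increments" is a list of rows, each a list of 7 numbers: the shift along the world's x, y, z as a fraction of full scale, then the turn, a rotation vector about the world's x, y, z as a fraction of full scale, then the closure, from 0 (fully open) to 1 (shut). In form: [[x, y, z, rx, ry, rz, fingers], ...]. A call has 1 to 10 rows; each row is the pose to reach, as a shift and turn from the pose commanded when the call began; what a row does not reach only later rows make up. Full scale, the value 1, is 10 cm for a shift and 60 degrees for a turn. A row lasts 1/12 s, in which the tool goes at most 41.7 mm and 7.16 degrees, less where a joint would pass 70% of its speed; a pose out of reach is approached as far as the arm can. A call with a number of a shift or a turn outside -1 to 1 is refused whole. A call with a gripper value outside its range is refused whole. The fingers move at their own pace and stop on an object; "squeeze" is the grip in N (left out, the last holds). Time passes only in rows, so rows that repeat a pose let the fingers close. It gives the time, the measured TCP pose, the force, the opening and the grip force at its end, in the units of the state.
- observe(): the state, without advancing time (a new reading comes with each control period).
- grab_frame(name): name is "side" or "top" or "wrist"; returns (picture, depth): 384x512x3 uint8, red, green, blue; 384x512 float32, m along the optical axis (not along the pixel's ray), 0 where there is no reading.
- calibration(name): a dict with "vfov" (degrees; the focal length in pixels is half the picture's height over the tangent of half this angle, whatever the lens; pixels are square), "cx", "cy" (the principal point, pixels), "camera_from_world" (4x4, takes a point from world to camera coordinates); the wrist camera has in their place "tool_from_camera" (4x4, takes a point from camera to tool coordinates, whose origin is the TCP and whose axes are the flange's). Camera axes: x right, y up, looking along -z (the intrinsics and any distortion apply to the point x, -y, -z); pixel columns grow to the right and rows downward; lengths in m; the calibration is good to about 2 mm. The wrist camera is an equidistant fisheye: a pixel r from the principal point sees the ray r / f radians off the axis. A picture is of the moment at which its call begins: read the wrist's pose just before it. calibration takes no time and is no camera call.
- job_done(): hands the job in; it is judged then, once.
Trained networks look in the newest picture that a camera, given by its name, has taken for a name from the list of things; names that differ only in an ending like _2 or _b are one class to them, and where a whole thing is asked for, a point or a joint stands for the part that bears it (a point fixed in the world has none). Each returns a list of dicts, best first, with "conf" (0 to 1); they miss things now and then, are a little off and sometimes report something else, mostly with a low value. They report only what shows in the picture. A call takes as long as a camera call. They do not tell look-alikes from the thing itself.
- silhouettes(camera, label): "region" (384x512 bool, what is visible of it) and "bbox" ([left, top, right, bottom] in pixels, round what is visible of it).
The state is a dict: "time": time; "qpos": joint angles; "qd": joint speeds; "joint_efforts": joint torques, N m; "position": TCP position; "eef_rot": TCP orientation; "wrist_force": force on the tool from outside, world axes, zero at the start; "ft_torque": the same for the moment, N m; "width": finger opening in m; "gripper_force": force on a finger pad.
Only numpy, scipy, OpenCV 4.12 (cv2) and the standard library are available. Lean on these libraries where they do the work, as an engineer would, in place of code of your own. Each camera call takes 0.05 s, during which the arm holds its last target. There are 200 camera calls.

### The job

Take the spring clip by its orange tab from its stand and push it sideways, mouth first, into the groove of the upright arbor until it snaps fully home around the groove, lying flat. The arbor stands on a sprung slide that gives way in the direction of the push: push along that slide, gently, stop once the clip has snapped, never drive the slide onto its end stop, and let go so that the slide comes back. Leave everything else where it is.

Things in the scene. Friction and masses are not known exactly. Their poses are not given: they have to be found in the camera images.
- arbor: Upright round arbor on the fixture's sprung slide. Origin on its axis at table level; z up. x: horizontal, the way the slide gives, away from the robot to the yellow springs: push the clip along +x. Black cup 64 mm across, z 39-60 mm; steel and brass spacers 56 mm, z 60-75; groove (dark 24 mm core) z 75-84; steel head 30 mm, z 84-104.
- fixture: Dark steel base, fixed, 170 x 110 x 14 mm, spanning x -75 to 95 mm; its x is the arbor's x; origin at table level under the arbor's axis at rest. Carries two rails, the blue slide (80 x 64 mm, top at z = 39 mm) and at +x an end stop 44 mm high with two yellow springs before it.
- groove (a point): Point on the arbor's axis at the lower face of the groove, level with the brass spacer's top face (75 mm above the table); moves with the arbor.
- float (a joint): Travel of the sprung slide that carries the arbor, m, along the arbor's +x. 0 at rest, hard end stop at 0.034. It starts to give at about 2.5 N and then 1.8 mm per N. The clip needs about 9 to 16 N to snap home, so the slide gives some 12 to 25 mm first; at the snap the force falls suddenly and the slide jumps back part of the way.
- clip: Spring clip: bright steel horseshoe 5 mm thick with an upright orange grip tab at its closed end, lying flat on its stand, about 90 g. Origin: centre of its round eye, on the underside; z up; +x out of the open mouth, away from the tab. Steel bridge x -20 to -12.5 mm, 36 mm wide. Home: origin on the arbor's axis, underside on the brass spacer or up to 4 mm above, x along the arbor's x.
- clip_mouth (a point): Mouth of the clip, x = 9.5 mm, z = 2.5 mm in the clip's frame, midway between the round noses of its two sprung arms. Arms at y = +-15 mm, inner faces 26 mm apart; noses 19 mm apart, they spring open to pass the 24 mm core; splayed tips reach x = 18 mm, 30 mm apart inside. Arms are oiled (friction about 0.2).
- clip_tab (a point): Centre of the orange tab's grip zone, at x = -40 mm, z = 18 mm in the clip's frame. Tab: 24 mm long (x -52 to -28), 12 mm thick (y), z 0 to 30 mm. Grip it across its 12 mm thickness (along the clip's y).
- clip_stand: Grey block with black top, 50 (x) x 60 (y) x 40 mm high, fixed, on which the clip lies with its tab hanging free beyond the block's -x side; origin under its centre at table level.
- tool_holder: Bystander: dark steel cone tool holder, 62 mm across, 120 mm tall, standing; origin at its underside.
- gauge_ring: Bystander: steel gauge ring 64 mm across, 14 mm high; origin at its underside.
- spacer_a: Bystander: loose spare brass spacer ring 52 mm across, 10 mm high; not to be fitted; origin at its underside.
- screwdriver: Bystander: screwdriver with orange handle lying on the table.
- wrench: Bystander: steel wrench lying on the table.
There are look-alikes about, which are no part of the job. What is shaped like the clip but turquoise is not meant.

How it is judged:
At the end, for the whole second after the job is handed in: The clip sits in the arbor's groove: centre of its eye within 3 mm of the arbor's axis, underside between 2 mm below and 5.5 mm above the groove's lower face, flat within 8 degrees, mouth within 29 degrees of the slide's direction; the slide is back within 3 mm of rest and the clip is still (horizontal distance between clip and groove below 0.003 m and z of clip in the frame of groove between -0.002 and 0.0055 m and angle between the z axis of clip and the z axis of arbor, either way round below 0.14 rad and angle between the x axis of clip and the x axis of arbor, either way round below 0.5 rad and value of joint float below 0.003 m and linear speed of clip below 0.02 m/s); the robot touches nothing.
It fails at once if the slide is driven onto (within 2 mm of) its end stop: travel over 32 mm (value of joint float above 0.032 m).
It fails at once if the clip bears on the arbor with more than 50 N (squeeze of the arms included) (contact force between clip and arbor above 50 N).
It fails at once if the robot itself bears on the arbor with more than 25 N (contact force between the arm and arbor above 25 N).
It fails at once if a bystander is moved by more than 20 mm (distance of any of tool_holder, gauge_ring, spacer_a, screwdriver, wrench from where it was at the start of the episode above 0.02 m).
It also fails if it takes over 67 s, if anything falls off the work surface, if the arm or the gripper's body presses on something with over 40 N, if the wrist force passes 120 N, or if a joint passes its speed limit or range.

## Working session

There is one attempt and no reset: what is moved stays moved. The work goes in short steps, Python scripts to look and compute and a tool call to move; the robot and the scene stay as the last step left them, time stands still between calls to the robot, and variables do not carry over. Pictures are saved under pics/ and viewed, at most 10 in all, crops included, and the job is handed in when it is done.

Besides the shell and the picture viewer there is one more tool, called after "Request:" as name(argument=value, ...) on one line, values as JSON. step_arm: Moves the arm, as the interface text tells. Shift numbers are shares of 10 cm and turn numbers shares of 60 degrees, none past 1 either way. Its arguments: {"type":"object","properties":{"increments":{"type":"array","items":{"type":"array","items":{"type":"number","minimum":-1,"maximum":1}}},"squeeze":{"type":"number"}},"required":["increments"]}

```bash
mkdir -p pics; cat > h.py <<'E'
from rig import *
import numpy as np, cv2
def world(cam,depth,mask=None,st=None):
    c=calibration(cam); f=192/np.tan(np.radians(c['vfov'])/2)
    v,u=np.nonzero((depth>0)&(mask if mask is not None else True)); d=depth[v,u]
    x=(u-c['cx'])/f; y=(v-c['cy'])/f
    if 'tool_from_camera' in c:
        r=np.hypot(x,y)+1e-9; t=np.tan(r); x,y=x/r*t,y/r*t
        T=np.eye(4);T[:3,:3]=st['eef_rot'];T[:3,3]=st['position'];M=T@np.array(c['tool_from_camera'])
    else: M=np.linalg.inv(c['camera_from_world'])
    P=np.stack([x*d,-y*d,-d,np.ones_like(d)])
    return (M@P)[:3].T,u,v
E
python3 - <<'E'
from h import *
print(calibration('top'),calibration('side'))
ims=[]
for c in ('top','side'):
    p,d=grab_frame(c); np.savez(f'pics/{c}0.npz',p=p,d=d); ims.append(p[:,:,::-1])
    for l in ('clip','arbor','fixture','clip_stand','clip_tab'):
        for s in silhouettes(c,l)[:3]:
            P,_,_=world(c,d,s['region']); print(c,l,round(s['conf'],2),s['bbox'],np.median(P,0).round(3) if len(P) else 0, P.min(0).round(3),P.max(0).round(3))
cv2.imwrite('pics/top0.png',cv2.resize(ims[0],(800,600)));cv2.imwrite('pics/side0.png',cv2.resize(ims[1],(800,600)))
E
```

```text
{'vfov': 42.30056190739839, 'cx': 252.07713290734628, 'cy': 194.5483887913988, 'camera_from_world': array([[-0.02550558, -0.99966623,  0.0041107 ,  0.03812231],
       [ 0.99261797, -0.02483759,  0.11871248, -0.56879451],
       [-0.11857076,  0.00710818,  0.99292016, -1.25357652],
       [ 0.        ,  0.        ,  0.        ,  1.        ]])} {'vfov': 47.56011641296091, 'cx': 255.0373656708305, 'cy': 199.9952042159735, 'camera_from_world': array([[-0.84963716, -0.52714305, -0.01539144,  0.49416609],
       [ 0.38397887, -0.63836685,  0.66711917, -0.25795925],
       [-0.36149263,  0.56089925,  0.74479199, -0.99774031],
       [ 0.        ,  0.        ,  0.        ,  1.        ]])}
top clip 0.51 [186.6, 202.8, 203.1, 233.1] [0.511 0.184 0.046] [ 0.478  0.158 -0.001] [0.546 0.198 0.074]
top clip 0.42 [219.6, 197.9, 246.6, 210.6] [0.547 0.064 0.007] [ 0.532  0.04  -0.003] [0.571 0.104 0.036]
top arbor 0.57 [303.3, 169.7, 336.7, 204.7] [ 0.585 -0.153  0.07 ] [ 0.546 -0.199  0.025] [ 0.635 -0.118  0.109]
top arbor 0.33 [385.5, 158.1, 405.2, 176.2] [ 0.639 -0.363  0.014] [ 0.614 -0.389  0
[... 777 characters left out ...]
 -0.   ] [0.546 0.198 0.073]
side arbor 0.97 [265.1, 143.4, 298.7, 181.6] [ 0.581 -0.144  0.056] [ 0.544 -0.267 -0.003] [ 0.639 -0.115  0.107]
side fixture 0.75 [243.2, 142.4, 314.8, 199.7] [ 0.586 -0.144  0.025] [ 0.504 -0.278 -0.005] [ 0.723 -0.084  0.107]
side fixture 0.26 [202.8, 181.3, 223.9, 195.5] [ 0.722 -0.016  0.008] [ 0.7   -0.053 -0.003] [0.749 0.008 0.014]
side clip_stand 0.96 [218.6, 250.1, 244.1, 280.0] [0.532 0.196 0.039] [0.504 0.147 0.003] [0.561 0.215 0.048]
side clip_tab 0.51 [234.5, 259.1, 253.6, 269.1] [0.492 0.188 0.06 ] [0.476 0.164 0.04 ] [0.52  0.195 0.073]
side clip_tab 0.47 [237.1, 219.4, 262.2, 240.8] [0.546 0.063 0.006] [ 0.53   0.028 -0.003] [0.583 0.106 0.035]
```

View pics/top0.png

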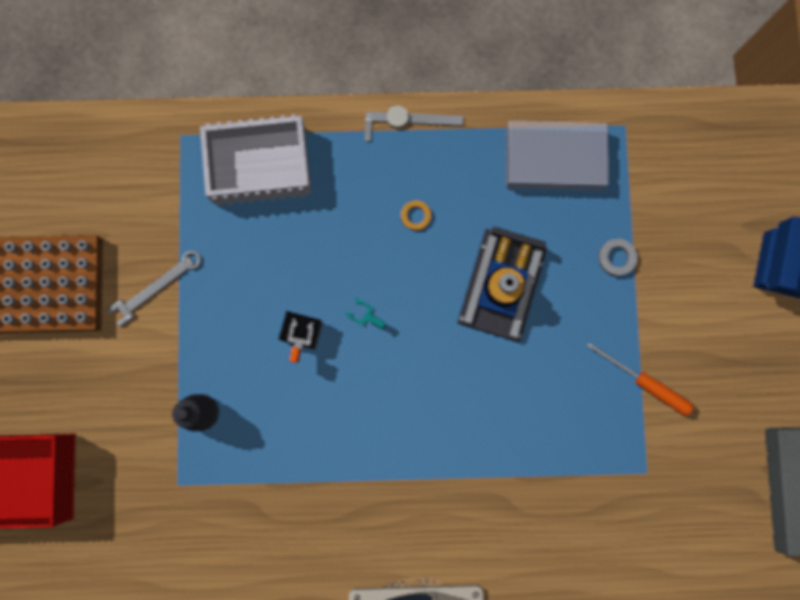

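View pics/side0.png

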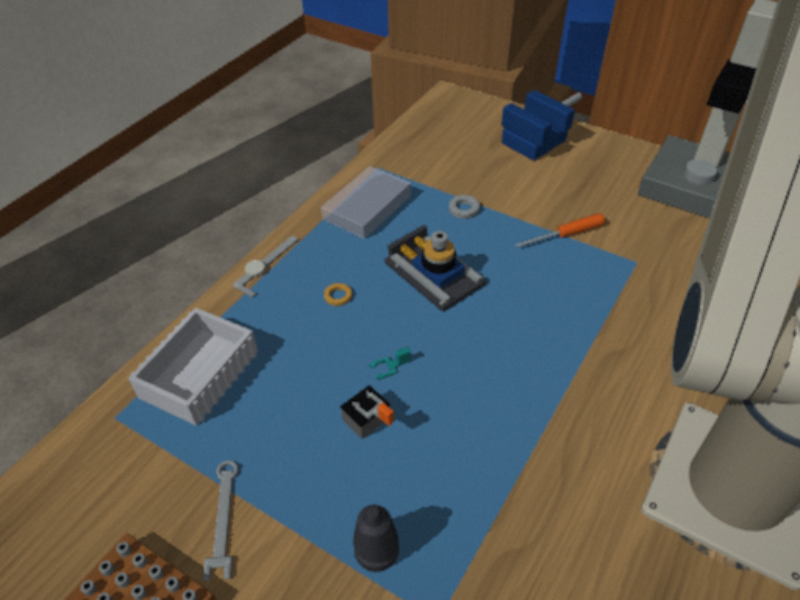

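Candidates in the top picture (800x600 pixels): the real clip has steel arms and an orange tab on the black stand at (300,335). The turquoise look-alike lies on the mat at (370,315), and the orange screwdriver handle is at (665,393). I choose the one on the stand. The arbor is at (508,285), with its springs toward the upper left-middle.

```bash
python3 - <<'E'
from h import *
z=np.load('pics/top0.npz'); p,d=z['p'],z['d']
cv2.imwrite('pics/crop1.png',cv2.resize(p[130:250,170:350,::-1],(780,520),interpolation=cv2.INTER_CUBIC))
P,u,v=world('top',d); c=p[v,u].astype(int); hsv=cv2.cvtColor(p,cv2.COLOR_RGB2HSV)[v,u].astype(int)
def rect(m): 
    r=cv2.minAreaRect(P[m][:,:2].astype(np.float32)); return m.sum(),np.round(r[0],4),np.round(r[1],4),round(r[2],1),P[m][:,2].mean().round(3)
near=(abs(P[:,0]-.52)<.07)&(abs(P[:,1]-.18)<.05)
print('tab',rect(near&(hsv[:,0]<15)&(hsv[:,1]>150)&(P[:,2]>.05)))
print('steel',rect(near&(hsv[:,1]<60)&(hsv[:,2]>120)&(P[:,2]>.03)))
print('stand',rect(near&(P[:,2]>.03)&(P[:,0]>.505)))
a=(abs(P[:,0]-.6)<.13)&(abs(P[:,1]+.15)<.1)
print('head',rect(a&(P[:,2]>.095)))
print('fix',rect(a&(P[:,2]>.01)))
print('spacer',rect(a&(P[:,2]>.066)&(P[:,2]<.085)))
y=a&(hsv[:,0]>15)&(hsv[:,0]<35)&(hsv[:,1]>130)&(P[:,0]>.61); print('springs',P[y].mean(0),rect(y))
s=observe();print(s['eef_rot'],calibration('wrist'))
E
```

```text
tab (np.int64(37), array([0.4896, 0.1856]), array([0.0113, 0.0205]), 79.3, np.float64(0.07))
steel (np.int64(52), array([0.5212, 0.1797]), array([0.0319, 0.0392]), 79.2, np.float64(0.046))
stand (np.int64(449), array([0.5311, 0.1795]), array([0.0602, 0.0504]), 74.3, np.float64(0.041))
head (np.int64(117), array([ 0.5918, -0.1575]), array([0.0272, 0.0277]), 90.0, np.float64(0.103))
fix (np.int64(2683), array([ 0.6031, -0.1867]), array([0.1576, 0.1886]), 71.6, np.float64(0.034))
spacer (np.int64(267), array([ 0.592, -0.158]), array([0.0534, 0.0543]), 43.5, np.float64(0.075))
springs [ 0.64754936 -0.17410675  0.03636911] (np.int64(231), array([ 0.638 , -0.1744]), array([0.0546, 0.0718]), 73.0, np.float64(0.036))
[[ 9.62224839e-01  2.72256055e-01  8.15404630e-06]
 [ 2.72256055e-01 -9.62224839e-01 -1.74358944e-05]
 [ 3.09899807e-06  1.89972391e-05 -1.00000000e+00]] {'vfov': 65.70646984690485, 'cx': 254.9323323696994, 'cy': 189.2759267348026, 'tool_from_camera': array([[-3.32095237e-04,  9.67898564e-01,  2.51340924e-01,
         6.83451831e-02],
       [ 9.99999945e-01,  3.16718162e-04,  1.01631536e-04,
        -2.00132271e-03],
       [ 1.87647820e-05,  2.51340944e-01, -9.67898615e-01,
        -1.47689693e-01],
       [ 0.00000000e+00,  0.00000000e+00,  0.00000000e+00,
         1.00000000e+00]])}
```

View pics/crop1.png

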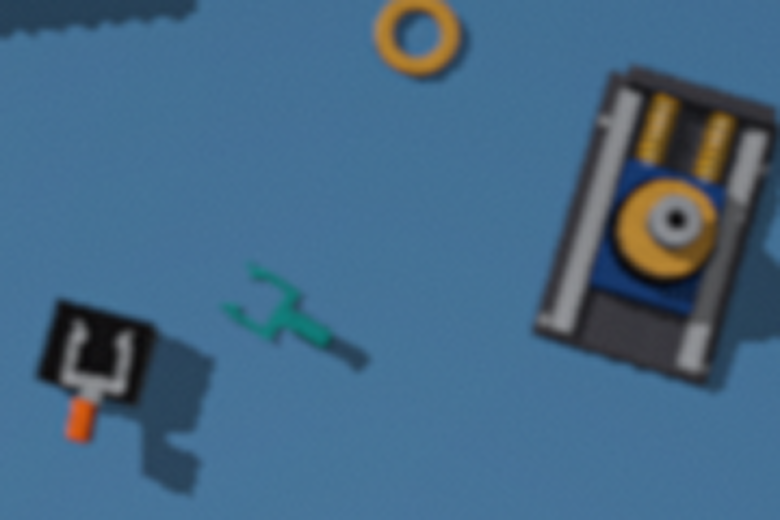

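The crop confirms it: steel clip at (100,350) with an orange tab at (80,420), yaw about -10.7°. The arbor is at (675,220), with springs above it giving a slide yaw of about -16°. Moving now, with a wrist look over the arbor on the way.

Request:
step_arm(increments=[[0.8,1,0.1,0,0,-0.2,0],[0.8,1,0.1,0,0,-0.44,0],[0.8,1,0.1,0,0,-0.44,0],[0.8,1,0.1,0,0,-0.44,0],[0.8,1,0.1,0,0,-0.44,0]])

```text
time: 1.02
position: [0.2515, -0.4998, 0.2471]
eef_rot: [[0.983, -0.184, 0.0], [-0.184, -0.983, -0.0], [0.0, 0.0, -1.0]]
wrist_force: [-0.4, -0.4, 0.5]
width: 0.088
gripper_force: 0.0
```

Request:
step_arm(increments=[[1,1,0,0,0,0,0],[1,1,0,0,0,0,0],[1,1,0,0,0,0,0],[1,1,0,0,0,0,0]])

```text
time: 1.35
position: [0.3521, -0.3995, 0.2467]
eef_rot: [[0.984, -0.18, 0.001], [-0.18, -0.984, 0.0], [0.001, -0.001, -1.0]]
wrist_force: [-0.4, -0.6, -0.5]
width: 0.0877
gripper_force: 0.0
```

Request:
step_arm(increments=[[1,1,0,0,0,0,0],[1,1,0,0,0,0,0],[1,1,0,0,0,0,0],[1,1,0,0,0,0,0]])

```text
time: 1.68
position: [0.4529, -0.2995, 0.2468]
eef_rot: [[0.984, -0.179, 0.001], [-0.179, -0.984, 0.0], [0.001, -0.0, -1.0]]
wrist_force: [-0.0, 0.3, 0.2]
width: 0.0877
gripper_force: 0.0
```

Request:
step_arm(increments=[[0.5,1,0,0,0,0,0],[0.5,1,0,0,0,0,0],[0.5,1,0,0,0,0,0],[0.5,1,0,0,0,0,0],[0.5,1,0,0,0,0,0]])

```text
time: 2.1
position: [0.5009, -0.2011, 0.2467]
eef_rot: [[0.984, -0.179, 0.0], [-0.179, -0.984, -0.001], [0.0, 0.0, -1.0]]
wrist_force: [0.7, 1.2, -0.3]
width: 0.0876
gripper_force: 0.0
```

```bash
cat > arb.py <<'E'
from h import *
import sys
def look():
    s=observe(); p,d=grab_frame('wrist'); P,u,v=world('wrist',d,None,s); return s,p,d,P,u,v,cv2.cvtColor(p,cv2.COLOR_RGB2HSV)[v,u].astype(int)
E
python3 - <<'E'
from arb import *
s,p,d,P,u,v,hsv=look()
cv2.imwrite('pics/w1.png',cv2.resize(p[:,:,::-1],(800,600)))
a=(abs(P[:,0]-.6)<.12)&(abs(P[:,1]+.15)<.12)
def cc(m):
    Q=P[m][:,:2].astype(np.float32); c,r=cv2.minEnclosingCircle(Q); q=cv2.minAreaRect(Q); return m.sum(),np.round(c,4),round(r,4),np.round(q[0],4),np.round(q[1],4),round(q[2],1),P[m][:,2].mean().round(4)
print('head',cc(a&(P[:,2]>.097)))
print('spacer',cc(a&(P[:,2]>.070)&(P[:,2]<.080)))
print('fix',cc(a&(P[:,2]>.008)&(P[:,2]<.05)))
print('base',cc(a&(P[:,2]>.008)&(P[:,2]<.02)))
y=a&(hsv[:,0]>15)&(hsv[:,0]<35)&(hsv[:,1]>130)&(P[:,2]<.05)&(P[:,2]>.02); print('springs',P[y].mean(0),cc(y))
b=a&(hsv[:,0]>105)&(hsv[:,0]<130)&(hsv[:,1]>150)&(P[:,2]>.03)&(P[:,2]<.045);print('blue',cc(b))
E
```

```text
head (np.int64(52477), array([ 0.5305, -0.1958]), 0.0868, array([ 0.5398, -0.2018]), array([0.1577, 0.1072]), 76.4, np.float64(0.3305))
spacer (np.int64(1275), array([ 0.5911, -0.1562]), 0.0283, array([ 0.5908, -0.1559]), array([0.0542, 0.0547]), 78.2, np.float64(0.0746))
fix (np.int64(8822), array([ 0.6165, -0.1143]), 0.1319, array([ 0.6171, -0.11  ]), array([0.2152, 0.1705]), 71.5, np.float64(0.0237))
base (np.int64(3838), array([ 0.6165, -0.1143]), 0.1319, array([ 0.6111, -0.1122]), array([0.2153, 0.1698]), 74.4, np.float64(0.0136))
springs [ 0.65095354 -0.17801188  0.03304702] (np.int64(455), array([ 0.6504, -0.1761]), 0.0317, array([ 0.651 , -0.1767]), array([0.0516, 0.0391]), 70.9, np.float64(0.033))
blue (np.int64(715), array([ 0.5911, -0.1567]), 0.0489, array([ 0.5911, -0.1565]), array([0.062, 0.079]), 71.8, np.float64(0.0386))
```

View pics/w1.png

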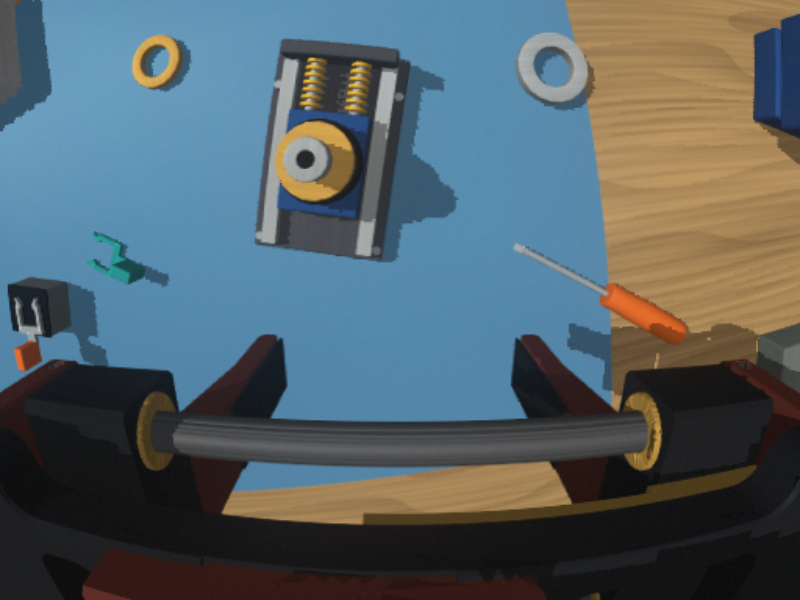

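The wrist view shows the arbor at (308,160), the blue slide below it and the springs above it. That puts the axis at (0.591, -0.156) with slide yaw about -18°. Next is the clip.

Request:
step_arm(increments=[[-0.2,1,0,0,0,0,0],[-0.2,1,0,0,0,0,0],[-0.2,1,0,0,0,0,0]])

```text
time: 2.4
position: [0.4785, -0.1005, 0.2463]
eef_rot: [[0.983, -0.185, -0.002], [-0.185, -0.983, 0.001], [-0.002, -0.001, -1.0]]
wrist_force: [0.1, 0.2, 0.3]
width: 0.0879
gripper_force: 0.0
```

Request:
step_arm(increments=[[-0.2,1,0,0,0,0,0],[-0.2,1,0,0,0,0,0],[-0.2,1,0,0,0,0,0]])

```text
time: 2.65
position: [0.459, -0.0002, 0.2467]
eef_rot: [[0.983, -0.184, -0.001], [-0.184, -0.983, 0.0], [-0.001, -0.0, -1.0]]
wrist_force: [0.5, -0.9, 0.1]
width: 0.0878
gripper_force: 0.0
```

Request:
step_arm(increments=[[-0.2,1,-0.2,0,0,0,0],[-0.2,1,-0.2,0,0,0,0],[-0.2,1,-0.2,0,0,0,0]])

```text
time: 2.9
position: [0.4395, 0.0997, 0.2262]
eef_rot: [[0.983, -0.184, -0.0], [-0.184, -0.983, 0.0], [-0.0, -0.0, -1.0]]
wrist_force: [0.4, 0.4, 0.1]
width: 0.0879
gripper_force: 0.0
```

Request:
step_arm(increments=[[0,0.85,-0.3,0,0,0,0],[0,0.85,-0.3,0,0,0,0],[0,0.85,-0.3,0,0,0,0],[0,0.85,-0.3,0,0,0,0],[0,0.85,-0.3,0,0,0,0]])

```text
time: 3.32
position: [0.4405, 0.1825, 0.1966]
eef_rot: [[0.983, -0.183, -0.001], [-0.183, -0.983, -0.001], [-0.0, 0.001, -1.0]]
wrist_force: [1.1, 0.3, 0.3]
width: 0.0875
gripper_force: 0.0
```

```bash
cat > clip.py <<'E'
from arb import *
s,p,d,P,u,v,hsv=look()
print(s['time'],s['position'],s['wrist_force'])
cv2.imwrite('pics/%s.png'%sys.argv[1],cv2.resize(p[:,:,::-1],(800,600)))
def rect(n,m):
    Q=P[m];r=cv2.minAreaRect(Q[:,:2].astype(np.float32)); print(n,m.sum(),np.round(r[0],4),np.round(r[1],4),round(r[2],1),np.percentile(Q[:,2],[2,50,98]).round(4))
near=(abs(P[:,0]-.52)<.08)&(abs(P[:,1]-.18)<.05)
rect('tab',near&(hsv[:,0]<15)&(hsv[:,1]>150)&(P[:,2]>.062)&(P[:,2]<.085))
rect('steel',near&(hsv[:,1]<70)&(hsv[:,2]>110)&(P[:,2]>.041)&(P[:,2]<.055))
rect('stand',near&(P[:,2]>.035)&(P[:,2]<.055)&(P[:,0]>.505))
E
python3 clip.py w2
```

```text
3.3167 [0.44053398 0.18246413 0.19656364] [1.13574333 0.33841852 0.31798635]
tab 294 [0.488 0.188] [0.0103 0.0227] 79.3 [0.0674 0.0695 0.0709]
steel 654 [0.5216 0.1811] [0.036  0.0457] 78.8 [0.0432 0.0447 0.0462]
stand 2765 [0.5298 0.1824] [0.0607 0.0514] 74.0 [0.0381 0.0399 0.0456]
```

View pics/w2.png

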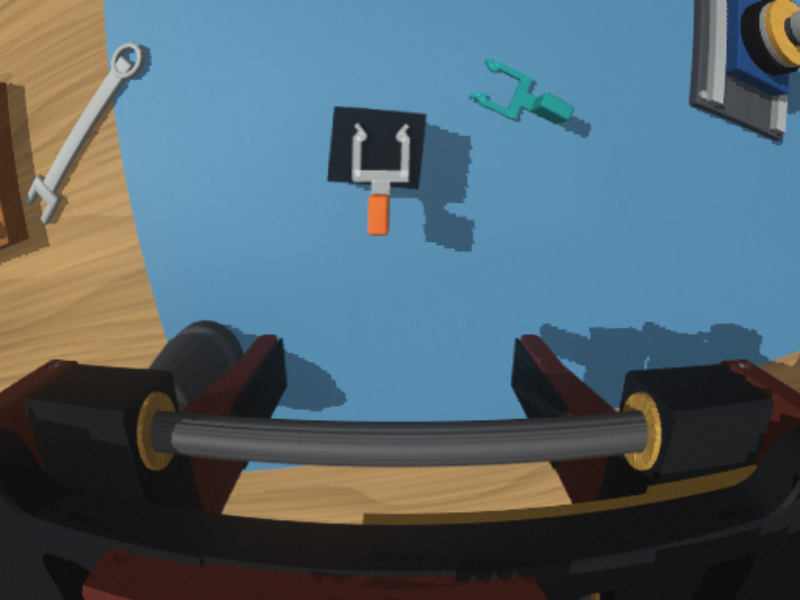

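The clip is straight ahead at (380,175), tab (378,215), well aligned with the fingers. The tool holder at (200,360) is clear of the descent. Descending to grasp.

Request:
step_arm(increments=[[0.48,0.04,-0.3,0,0,0,0],[0.48,0.04,-0.6,0,0,0,0],[0.48,0.04,-0.9,0,0,0,0],[0.48,0.04,-0.9,0,0,0,0]])

```text
time: 3.7
position: [0.4862, 0.1844, 0.1026]
eef_rot: [[0.982, -0.187, -0.007], [-0.187, -0.982, -0.003], [-0.007, 0.004, -1.0]]
wrist_force: [-0.9, -0.5, -0.1]
width: 0.0879
gripper_force: 0.0
```

Request:
step_arm(increments=[[0,0,-0.2,0,0,0,0.3],[0,0,-0.4,0,0,0,0.4],[0,0,-0.52,0,0,0,0.5],[0,0,-0.52,0,0,0,0.6],[0,0,-0.52,0,0,0,0.6]], squeeze=25)

```text
time: 4.12
position: [0.4885, 0.187, 0.0555]
eef_rot: [[0.983, -0.185, -0.0], [-0.185, -0.983, -0.0], [-0.0, 0.0, -1.0]]
wrist_force: [-0.1, 0.1, 0.0]
width: 0.0579
gripper_force: 0.0
```

Request:
step_arm(increments=[[0,0,0,0,0,0,0.8],[0,0,0,0,0,0,0.9],[0,0,0,0,0,0,1],[0,0,0,0,0,0,1],[0,0,0,0,0,0,1],[0,0,0,0,0,0,1],[0,0,0,0,0,0,1]], squeeze=25)

```text
time: 4.7
position: [0.4882, 0.1877, 0.0548]
eef_rot: [[0.983, -0.184, -0.0], [-0.184, -0.983, -0.0], [0.0, 0.0, -1.0]]
wrist_force: [0.3, 1.8, 1.6]
width: 0.0118
gripper_force: 25.0
```

Request:
step_arm(increments=[[0,0,0.2,0,0,0,1],[0,0,0.5,0,0,0,1],[0,0,1,0,0,0,1],[0,0,1,0,0,0,1],[0,0,1,0,0,0,1]], squeeze=45)

```text
time: 5.12
position: [0.4901, 0.1884, 0.1575]
eef_rot: [[0.983, -0.184, 0.006], [-0.184, -0.983, 0.002], [0.005, -0.003, -1.0]]
wrist_force: [-0.4, 0.7, -1.2]
width: 0.0116
gripper_force: 45.0
```

Request:
step_arm(increments=[[0,-0.4,0.1,0,0,-0.12,1],[0,-0.8,0.1,0,0,-0.125,1],[0,-1,0.1,0,0,-0.125,1],[0,-1,0.1,0,0,-0.125,1]])

```text
time: 5.45
position: [0.4867, 0.0845, 0.163]
eef_rot: [[0.95, -0.313, -0.003], [-0.313, -0.95, -0.001], [-0.003, 0.002, -1.0]]
wrist_force: [0.4, -0.0, -1.0]
width: 0.0113
gripper_force: 45.0
```

Request:
step_arm(increments=[[0,-0.4,0,0,0,0,1],[0,-0.8,0,0,0,0,1],[0,-1,0,0,0,0,1],[0,-1,0,0,0,0,1],[0,-1,0,0,0,0,1]])

```text
time: 5.87
position: [0.4875, -0.0127, 0.1634]
eef_rot: [[0.95, -0.313, -0.002], [-0.313, -0.95, 0.0], [-0.002, 0.0, -1.0]]
wrist_force: [-0.1, -1.2, -0.4]
width: 0.0116
gripper_force: 45.0
```

Request:
step_arm(increments=[[0.1,-0.4,0,0,0,0,1],[0.1,-0.8,0,0,0,0,1],[0.1,-1,0,0,0,0,1],[0.1,-1,0,0,0,0,1],[0.1,-1,0,0,0,0,1],[0.1,-1,0,0,0,0,1]])

```text
time: 6.37
position: [0.4979, -0.1108, 0.164]
eef_rot: [[0.951, -0.31, -0.001], [-0.31, -0.951, 0.001], [-0.002, -0.0, -1.0]]
wrist_force: [-1.0, -0.2, -1.6]
width: 0.0116
gripper_force: 45.0
```

```bash
cat > rel.py <<'E'
from arb import *
s,p,d,P,u,v,hsv=look()
R=np.array(s['eef_rot']);t=np.array(s['position'])
print(s['time'],t.round(4),'yaw',np.degrees(np.arctan2(R[1,0],R[0,0])).round(2),np.round(s['wrist_force'],1))
cv2.imwrite('pics/%s.png'%sys.argv[1],cv2.resize(p[:,:,::-1],(800,600)))
L=(P-t)@R
def rect(n,m,Q):
    if m.sum()<5: print(n,m.sum()); return
    Q=Q[m];r=cv2.minAreaRect(Q[:,:2].astype(np.float32)); print(n,m.sum(),np.round(r[0],4),np.round(r[1],4),round(r[2],1),np.percentile(Q[:,2],[2,50,98]).round(4))
m=(L[:,0]>.012)&(L[:,0]<.075)&(abs(L[:,1])<.03)&(abs(L[:,2]-.010)<.01)&(hsv[:,1]<90)&(hsv[:,2]>60)
rect('clip(tool)',m,L)
Q=L[m]
for lo,hi in((.018,.03),(.03,.045),(.045,.06)):
    q=Q[(Q[:,0]>lo)&(Q[:,0]<hi)]
    if len(q): print(lo,len(q),q[:,:2].min(0).round(4),q[:,:2].max(0).round(4),np.median(q[:,2]).round(4))
a=(abs(P[:,0]-.6)<.08)&(abs(P[:,1]+.156)<.05)
rect('head',a&(P[:,2]>.098)&(P[:,2]<.112)&(hsv[:,1]<60),P)
rect('spacer',a&(P[:,2]>.070)&(P[:,2]<.080)&(hsv[:,1]>120),P)
rect('blue',a&(hsv[:,0]>105)&(hsv[:,0]<130)&(hsv[:,1]>150)&(P[:,2]>.03)&(P[:,2]<.045),P)
E
python3 rel.py w3
```

```text
6.3667 [ 0.4979 -0.1108  0.164 ] yaw -18.05 [-1.  -0.2 -1.6]
clip(tool) 2319 [ 0.0345 -0.0017] [0.0449 0.036 ] 0.2 [0.0089 0.0102 0.0138]
0.018 1092 [ 0.0181 -0.0195] [0.03   0.0162] 0.0102
0.03 516 [ 0.03   -0.0195] [0.0448 0.0163] 0.0101
0.045 489 [ 0.0452 -0.0196] [0.057  0.0162] 0.0102
head 1340 [ 0.5908 -0.1557] [0.0288 0.0289] 24.5 [0.1015 0.1036 0.1051]
spacer 2260 [ 0.5913 -0.1563] [0.0554 0.0544] 73.0 [0.0732 0.0746 0.076 ]
blue 1140 [ 0.5914 -0.1556] [0.0626 0.0787] 71.0 [0.0369 0.0385 0.04  ]
```

View pics/w3.png

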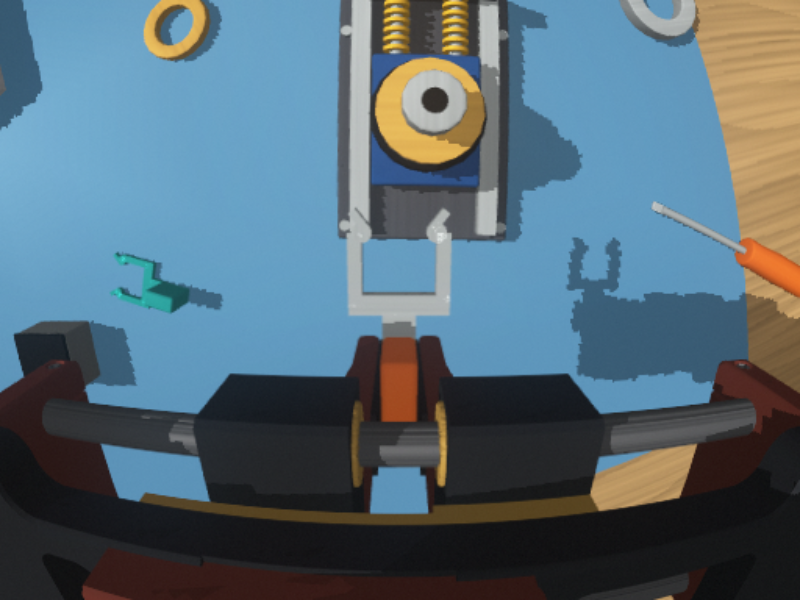

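The clip sits square and flat in the grip, noses at (362,230) and (437,230), arbor head at (435,100). Both cameras together put the axis at (0.591, -0.158). Lowering to the pre-insertion pose.

Request:
step_arm(increments=[[0.09,-0.18,-0.2,0,0,-0.007,1],[0.09,-0.18,-0.5,0,0,-0.007,1],[0.09,-0.18,-0.73,0,0,-0.007,1],[0.09,-0.18,-0.73,0,0,-0.007,1],[0.09,-0.18,-0.73,0,0,-0.007,1],[0.09,-0.18,-0.73,0,0,-0.007,1]])

```text
time: 6.92
position: [0.5078, -0.1296, 0.0925]
eef_rot: [[0.949, -0.316, 0.001], [-0.316, -0.949, -0.0], [0.001, -0.0, -1.0]]
wrist_force: [-0.1, -0.0, -0.9]
width: 0.0118
gripper_force: 45.0
```

```bash
python3 rel.py w4
```

```text
6.9167 [ 0.5078 -0.1296  0.0925] yaw -18.45 [-0.1 -0.  -0.9]
clip(tool) 2336 [ 0.0429 -0.0017] [0.0358 0.0618] 89.8 [0.0089 0.0102 0.0141]
0.018 1086 [ 0.0181 -0.0196] [0.03   0.0163] 0.0102
0.03 533 [ 0.03   -0.0196] [0.0449 0.0162] 0.0101
0.045 484 [ 0.045  -0.0194] [0.0569 0.0161] 0.0101
head 3055 [ 0.5612 -0.1453] [0.0285 0.0923] 70.1 [0.1021 0.1036 0.1052]
spacer 4395 [ 0.5911 -0.156 ] [0.0553 0.0551] 11.3 [0.0733 0.0746 0.076 ]
blue 1227 [ 0.5911 -0.156 ] [0.0621 0.0783] 71.5 [0.0372 0.0386 0.0399]
```

View pics/w4.png

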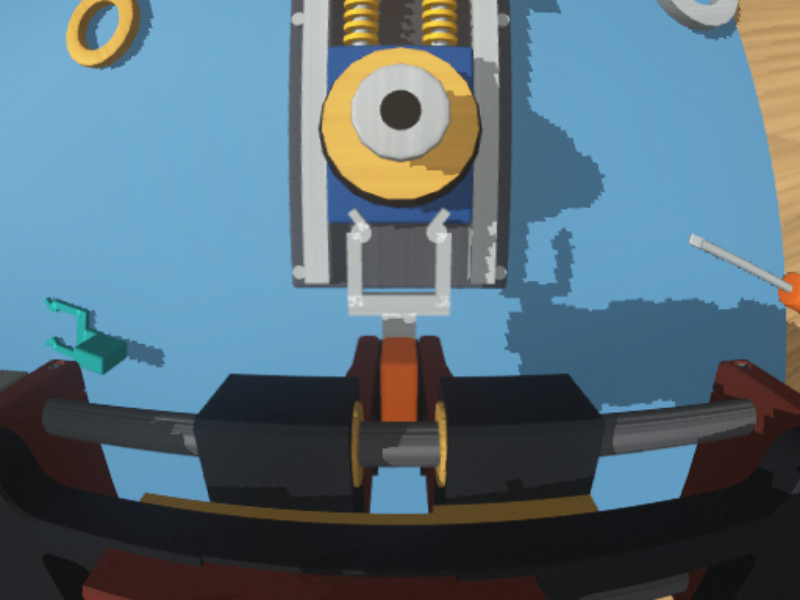

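The clip is aligned with the slide within about 0.5 mm, arbor head at (400,110) and noses at (358/440,232). It is about 48 mm short of the axis. I'll advance to just short of contact.

Request:
step_arm(increments=[[0.09,-0.03,0,0,0,0,1],[0.18,-0.06,0,0,0,0,1],[0.255,-0.085,0,0,0,0,1],[0.255,-0.085,0,0,0,0,1],[0.255,-0.085,0,0,0,0,1]], squeeze=50)

```text
time: 7.38
position: [0.5335, -0.1392, 0.092]
eef_rot: [[0.948, -0.318, 0.001], [-0.318, -0.948, -0.0], [0.001, -0.0, -1.0]]
wrist_force: [-0.2, -0.2, -1.6]
width: 0.0113
gripper_force: 50.0
```

Request:
step_arm(increments=[[0.02,-0.007,0,0,0,0,1],[0.04,-0.013,0,0,0,0,1],[0.06,-0.02,0,0,0,0,1],[0.08,-0.027,0,0,0,0,1],[0.08,-0.027,0,0,0,0,1]])

```text
time: 7.8
position: [0.5399, -0.141, 0.0912]
eef_rot: [[0.948, -0.317, -0.002], [-0.317, -0.948, 0.001], [-0.002, -0.0, -1.0]]
wrist_force: [-2.7, 3.1, -0.6]
width: 0.0116
gripper_force: 50.0
```

Request:
step_arm(increments=[[0.02,-0.006,0,0,0,0,1],[0.04,-0.012,0,0,0,0,1],[0.06,-0.018,0,0,0,0,1],[0.06,-0.018,0,0,0,0,1]])

```text
time: 8.13
position: [0.5451, -0.1427, 0.091]
eef_rot: [[0.948, -0.317, -0.004], [-0.317, -0.948, 0.001], [-0.004, 0.0, -1.0]]
wrist_force: [-5.2, 3.7, 0.2]
width: 0.0117
gripper_force: 50.0
```

Request:
step_arm(increments=[[0.02,-0.006,0,0,0,0,1],[0.04,-0.013,0,0,0,0,1],[0.04,-0.013,0,0,0,0,1]])

```text
time: 8.38
position: [0.5482, -0.1438, 0.0907]
eef_rot: [[0.948, -0.318, -0.006], [-0.318, -0.948, 0.002], [-0.006, 0.0, -1.0]]
wrist_force: [-6.5, 4.1, -0.1]
width: 0.0118
gripper_force: 50.0
```

Request:
step_arm(increments=[[0.02,-0.006,0.01,0,0,0,1],[0.04,-0.013,0.01,0,0,0,1],[0.04,-0.013,0.01,0,0,0,1]])

```text
time: 8.63
position: [0.5512, -0.1449, 0.0913]
eef_rot: [[0.948, -0.318, -0.008], [-0.318, -0.948, 0.002], [-0.008, 0.0, -1.0]]
wrist_force: [-9.4, 4.3, -0.7]
width: 0.0118
gripper_force: 50.0
```

Request:
step_arm(increments=[[0.02,-0.006,0,0,0,0,1],[0.03,-0.01,0,0,0,0,1],[0.03,-0.01,0,0,0,0,1]])

```text
time: 8.88
position: [0.5536, -0.1457, 0.0912]
eef_rot: [[0.948, -0.318, -0.009], [-0.318, -0.948, 0.003], [-0.009, 0.0, -1.0]]
wrist_force: [-9.1, 5.8, -0.7]
width: 0.012
gripper_force: 50.0
```

Request:
step_arm(increments=[[0.02,-0.006,0,0,0,0,1],[0.03,-0.01,0,0,0,0,1],[0.03,-0.01,0,0,0,0,1]])

```text
time: 9.13
position: [0.5561, -0.1465, 0.0909]
eef_rot: [[0.948, -0.318, -0.01], [-0.317, -0.948, 0.003], [-0.01, 0.0, -1.0]]
wrist_force: [-10.9, 5.6, -1.1]
width: 0.0118
gripper_force: 50.0
```

Request:
step_arm(increments=[[0.015,-0.005,0,0,0,0,1],[0.025,-0.008,0,0,0,0,1],[0.025,-0.008,0,0,0,0,1]])

```text
time: 9.38
position: [0.5581, -0.1472, 0.0908]
eef_rot: [[0.948, -0.318, -0.011], [-0.318, -0.948, 0.003], [-0.012, 0.0, -1.0]]
wrist_force: [-12.1, 5.5, -0.2]
width: 0.0121
gripper_force: 50.0
```

Request:
step_arm(increments=[[0.015,-0.005,0,0,0,0,1],[0.025,-0.008,0,0,0,0,1],[0.025,-0.008,0,0,0,0,1]])

```text
time: 9.63
position: [0.5602, -0.1479, 0.0906]
eef_rot: [[0.948, -0.318, -0.012], [-0.318, -0.948, 0.004], [-0.012, 0.0, -1.0]]
wrist_force: [-12.4, 5.4, -0.3]
width: 0.0119
gripper_force: 50.0
```

Request:
step_arm(increments=[[0.01,-0.003,0,0,0,0,1],[0.02,-0.006,0,0,0,0,1],[0.02,-0.006,0,0,0,0,1]])

```text
time: 9.88
position: [0.5619, -0.1484, 0.0905]
eef_rot: [[0.948, -0.318, -0.013], [-0.318, -0.948, 0.004], [-0.013, 0.0, -1.0]]
wrist_force: [-12.4, 6.1, -0.7]
width: 0.0118
gripper_force: 50.0
```

Request:
step_arm(increments=[[0.01,-0.003,0,0,0,0,1],[0.02,-0.006,0,0,0,0,1],[0.02,-0.006,0,0,0,0,1]])

```text
time: 10.13
position: [0.5637, -0.1489, 0.0905]
eef_rot: [[0.948, -0.318, -0.013], [-0.318, -0.948, 0.004], [-0.014, 0.001, -1.0]]
wrist_force: [-14.7, 5.4, 1.0]
width: 0.0118
gripper_force: 50.0
```

```bash
python3 rel.py w5
```

```text
10.1333 [ 0.5637 -0.1489  0.0905] yaw -18.52 [-14.7   5.4   1. ]
clip(tool) 1950 [0.0356 0.0012] [0.0483 0.0472] 4.4 [0.0089 0.0102 0.0149]
0.018 1118 [ 0.018  -0.0197] [0.03   0.0161] 0.0102
0.03 488 [ 0.03   -0.0223] [0.0449 0.018 ] 0.0102
0.045 117 [ 0.0451 -0.0216] [0.059 0.026] 0.0104
head 3188 [ 0.6002 -0.1594] [0.0311 0.0588] 71.6 [0.1021 0.1036 0.1053]
spacer 3900 [ 0.611 -0.16 ] [0.0552 0.0657] 40.6 [0.0733 0.0746 0.076 ]
blue 1626 [ 0.6146 -0.1638] [0.0622 0.0792] 71.0 [0.0372 0.0386 0.04  ]
```

View pics/w5.png

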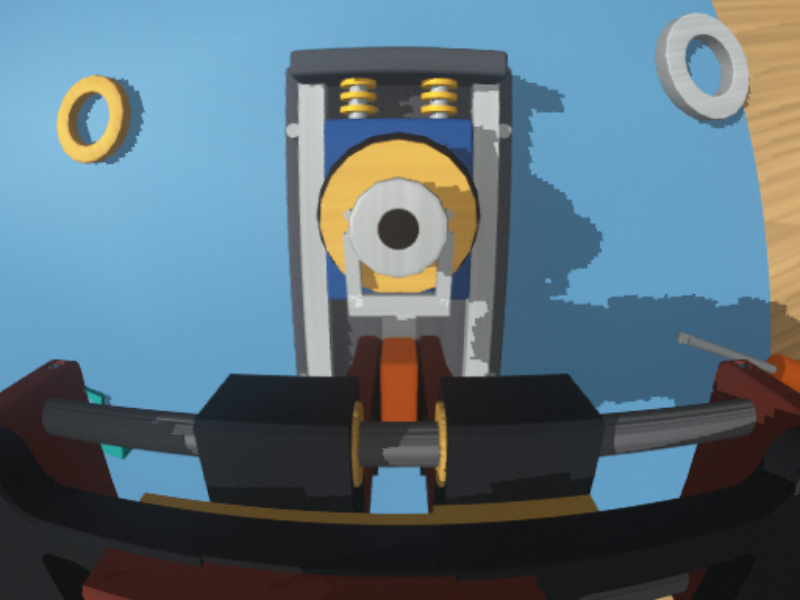

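The slide has given about 24 mm and the clip is flush under the head, noses at the core but not yet snapped. The springs at (358,97) still have room. I'll level the clip slightly, raise it 1 mm, and go on in 1 mm steps.

Request:
step_arm(increments=[[0,0,0.012,-0.004,-0.012,0,1],[0.01,-0.003,0.012,-0.004,-0.012,0,1],[0.01,-0.003,0.012,-0.004,-0.012,0,1]])

```text
time: 10.43
position: [0.5671, -0.15, 0.0925]
eef_rot: [[0.948, -0.318, 0.005], [-0.318, -0.948, -0.002], [0.005, 0.0, -1.0]]
wrist_force: [-9.8, 4.1, 0.4]
width: 0.012
gripper_force: 50.0
```

Request:
step_arm(increments=[[0.01,-0.003,0,0,0,0,1],[0.01,-0.003,0,0,0,0,1]])

```text
time: 10.6
position: [0.5681, -0.1504, 0.0925]
eef_rot: [[0.948, -0.318, 0.005], [-0.318, -0.948, -0.002], [0.005, 0.0, -1.0]]
wrist_force: [-9.7, 3.6, 0.1]
width: 0.0118
gripper_force: 50.0
```

The force dropped from 15.6 N to 10.6 N, so it has snapped. Checking with numbers before backing off.

```bash
python3 rel.py w6
```

```text
10.6 [ 0.5681 -0.1504  0.0925] yaw -18.52 [-9.7  3.6  0.1]
clip(tool) 1296 [ 0.0343 -0.0039] [0.0446 0.0473] 0.1 [0.0038 0.0102 0.0183]
0.018 346 [ 0.018  -0.0276] [0.0299 0.0198] 0.0102
0.03 237 [ 0.03   -0.0206] [0.045  0.0172] 0.0103
0.045 477 [ 0.0451 -0.0194] [0.0566 0.0163] 0.0102
head 2957 [ 0.5978 -0.1586] [0.0311 0.0451] 71.9 [0.1018 0.1037 0.1052]
spacer 2952 [ 0.6056 -0.1611] [0.0556 0.054 ] 71.4 [0.0734 0.0746 0.0759]
blue 1892 [ 0.6053 -0.1606] [0.0625 0.0786] 71.5 [0.0371 0.0386 0.04  ]
```

View pics/w6.png

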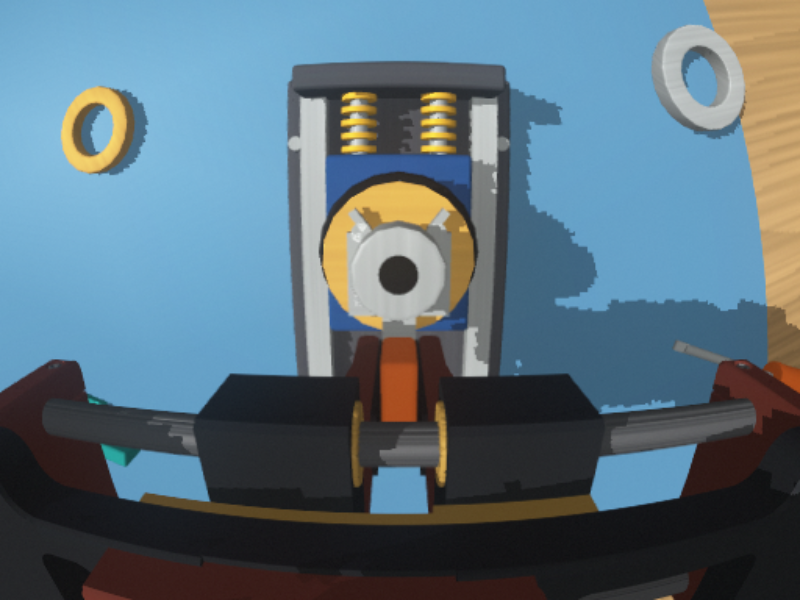

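The splayed tips at (357,218) and (438,218) are past the core, and the eye is centred on the axis (38.7 mm ahead of the TCP, against 39). I'll ride back with the slide and then let go.

Request:
step_arm(increments=[[-0.03,0.01,0,0,0,0,1],[-0.06,0.02,0,0,0,0,1],[-0.09,0.03,0,0,0,0,1],[-0.12,0.04,0,0,0,0,1],[-0.135,0.045,0,0,0,0,1],[-0.135,0.045,0,0,0,0,1]])

```text
time: 11.15
position: [0.5571, -0.1467, 0.0934]
eef_rot: [[0.948, -0.318, 0.011], [-0.318, -0.948, -0.004], [0.011, 0.0, -1.0]]
wrist_force: [-4.4, 1.7, -5.9]
width: 0.0119
gripper_force: 50.0
```

Request:
step_arm(increments=[[0,0,0,0,0,0,0.85],[0,0,0,0,0,0,0.7],[0,0,0,0,0,0,0.6],[0,0,0,0,0,0,0.5],[0,0,0,0,0,0,0.5]])

```text
time: 11.57
position: [0.5591, -0.1471, 0.0944]
eef_rot: [[0.948, -0.318, 0.014], [-0.318, -0.948, -0.005], [0.015, -0.0, -1.0]]
wrist_force: [-0.8, 0.6, -0.9]
width: 0.0362
gripper_force: 0.0
```

Request:
step_arm(increments=[[0,0,0.2,0,0,0,0.5],[0,0,0.5,0,0,0,0.5],[-0.2,0.07,0.9,0,0,0,0.5],[-0.4,0.13,0.9,0,0,0,0.5],[-0.4,0.13,0.9,0,0,0,0.5],[-0.4,0.13,0.9,0,0,0,0.5]])

```text
time: 12.07
position: [0.5182, -0.1338, 0.1845]
eef_rot: [[0.948, -0.317, 0.014], [-0.317, -0.948, -0.005], [0.015, -0.0, -1.0]]
wrist_force: [-0.3, 0.7, 0.9]
width: 0.0441
gripper_force: 0.0
```

```bash
python3 rel.py w7
```

```text
12.0667 [ 0.5182 -0.1338  0.1845] yaw -18.51 [-0.3  0.7  0.9]
clip(tool) 0
head 1118 [ 0.5906 -0.156 ] [0.0285 0.0289] 72.2 [0.102  0.1036 0.1051]
spacer 1244 [ 0.592  -0.1564] [0.0545 0.0535] 71.2 [0.0731 0.0746 0.0761]
blue 958 [ 0.5913 -0.1559] [0.0621 0.0784] 71.0 [0.0371 0.0386 0.0402]
```

View pics/w7.png

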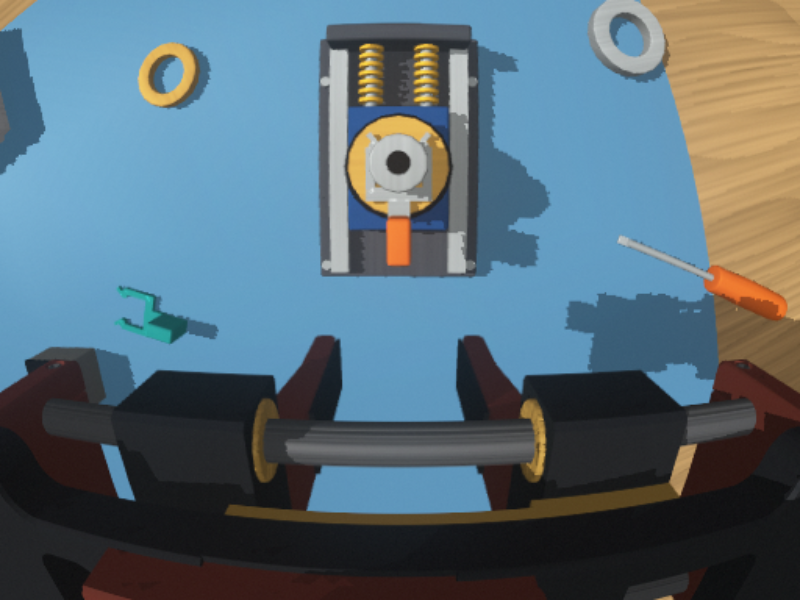

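The clip sits in the groove (tab at 398,242) and the slide is back at rest. Last check on tab position and level, then hand in.

```bash
python3 - <<'E'
from arb import *
s,p,d,P,u,v,hsv=look()
m=(hsv[:,0]<13)&(hsv[:,1]>150)&(P[:,2]>.095)&(P[:,2]<.125)&(abs(P[:,0]-.555)<.03)&(abs(P[:,1]+.145)<.03)
Q=P[m];r=cv2.minAreaRect(Q[:,:2].astype(np.float32));print(r,np.percentile(Q[:,2],[5,50,95]))
A=np.c_[Q[:,:2]-Q[:,:2].mean(0),np.ones(len(Q))];k=np.linalg.lstsq(A,Q[:,2],rcond=None)[0];t=np.degrees(np.hypot(*k[:2]));print('tilt',t)
off=np.hypot(r[0][0]-.591+.04*.949,r[0][1]+.156-.04*.317);print('off',off)
if off<.003 and t<8: print(job_done())
E
```

```text
((0.553735077381134, -0.14364364743232727), (0.011649467051029205, 0.023635268211364746), 71.73001098632812) [0.10296718 0.10443695 0.10561494]
tilt 2.4860961492951987
off 0.0007667334779545136
the job is handed in; nothing more can be done
None
```

The clip is snapped home in the arbor's groove, about 0.8 mm off the axis by my last look and tilted about 2.5°; the slide is back at rest after giving about 24 mm, the gripper is clear, and the job is handed in, though no verdict came back.

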